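# Unlock the parcel balance and hang a basket on it

## Task

Weigh the yellow basket on the parcel balance. First unlock the balance: lift the red lever out of its notch at the red mark, slide it along and let it drop fully home into the notch at the green mark. Then hang the yellow basket by its bail in the dips of the fork, lower it gently while the arm sinks, let go only once the arm carries it and has stopped sinking, and leave it hanging still; leave the blue basket and everything else on the table where it is.

Things in the scene. Friction and masses are not known exactly. Their poses are not given: they have to be found in the camera images.
- balance: blue parcel balance, fixed. Origin on the table below the fork's dips; x from the dips along the arm to the column, y left of that, z up. Column at x 230 mm, 277 mm high; base plate 12 mm high, x 95 to 265, y -235 to 60 mm. Grey lever housing, 50 mm wide, top at 50 mm, at x 155, y -235 to -95 mm; on its +x side a toothed steel plate, top at 75 mm
- fork_saddle (a point): midway between the dips of the fork's two prongs, where the axis of a hung bar rests; 275 mm above the table with the arm up; moves with the arm. Prongs: 8 mm rods 76 mm apart (axes, along the balance's y), pointing to its -x; dips are 45 degree Vs, tips 20 mm above this point. Between the prongs fingers have 68 mm, free for 100 mm towards the column
- swing_arm (a joint): angle of the yellow spring-balanced arm, hinged in the column 230 mm from the dips: 0 = up, unloaded; positive = sunk; stop 0.35 rad. About 4.5 N m/rad: the basket sinks it 0.1 to 0.21 rad (dips go 23 to 48 mm nearly straight down); settles in half a second. A bolt holds it at 0 until the lever has slid some 25 mm
- lever_grip (a point): centre of the red grip of the lock lever: 16 mm wide along the balance's x, 28 mm along y, 40 mm high, with a 24 x 34 mm flange of 5 mm on its top. It moves up and down and along y only, without tilting; 115 mm above the table when home in a notch
- notch_lock (a point): where lever_grip is when home in the locked notch (red marks)
- notch_weigh (a point): where lever_grip is when home in the weighing notch (green marks), 70 mm from the locked one towards the balance's -y
- lock_slide (a joint): travel of the lever along the slot (m): 0 = locked end, 0.070 = weighing end, both stops; friction 2 N. Unlifted it cannot leave the locked notch (0 to 0.005); it drops into the weighing notch only beyond 0.065
- lock_lift (a joint): height of the lever (m): 0 = fully home in a notch, up to 0.035 (stop). It clears the teeth above 0.021; a light spring and its weight press it down with 2.4 to 4 N
- yellow_basket_grip (a point): yellow plastic basket of parcels, 100 x 120 mm, 55 mm high, with a stiff bail: an arch of 10 mm round bar across the 120 mm way, legs 126 mm apart (axes), top bar level, its axis 140 mm above the underside. Point: centre of the black sleeve (16 mm across, 36 mm long) on the middle of the bar; y along the bar, z up. Weight 250 to 490 g. This one is to be hung
- blue_basket_grip (a point): blue plastic basket of parcels, 100 x 120 mm, 55 mm high, with a stiff bail: an arch of 10 mm round bar across the 120 mm way, legs 126 mm apart (axes), top bar level, its axis 140 mm above the underside. Point: centre of the black sleeve (16 mm across, 36 mm long) on the middle of the bar; y along the bar, z up. Leave alone
- bowl_mid (a point): round orange plastic bowl, 100 mm across, 45 mm high; point half-way up; leave alone
- mug_mid (a point): white mug, 80 mm across, 90 mm high; point half-way up on its axis; leave alone
- carton_mid (a point): brown cardboard parcel 150 x 110 x 80 mm; point at its centre; leave alone
- bundle_mid (a point): flat bundle of letters 120 x 200 x 30 mm with a blue band; point at its centre; leave alone
- tape_roll_mid (a point): amber roll of tape lying flat, 90 mm across, 45 mm high; point at its centre; leave alone
- stamp_mid (a point): upright wooden rubber stamp, 40 mm across the foot, 78 mm high; point half-way up; leave alone

How it is judged:
By the outcome, as a careful person would: the job done as asked, in the order asked, and still so for the second after the job is handed in, with the robot touching nothing.
It also fails if it takes over 72 s, if anything falls off the work surface, if the arm or the gripper's body presses on something with over 40 N, if the wrist force passes 120 N, or if a joint passes its speed limit or range.

## Robot

A 6-joint arm with a two-finger parallel gripper is mounted at the origin on the work surface. World frame = base frame: x ahead of the robot, y to its left, z up, the work surface at z = 0. Lengths are in m, angles in rad, forces in N, time in s.
With the tool pointing down it reaches from about 0.35 to 0.975 m from the base axis. Payload 7.1 kg.
Tool frame: the origin (TCP) lies on the centre line of the jaws, within the pads' length; the fingertips stand 11 mm ahead of it and the grasp point (between the pads) lies 8 mm behind it; x points along the fingers, z is the direction in which the jaws open and shut, and the axes are right-handed (so a half turn about x gives the same grasp; the last joint's range is limited). The gripper opens to 88 mm and grips with 3 to 60 N. Pads are 20 mm wide; open, the fingers measure 115 mm over their backs; the gripper's body (75 mm by 178 mm) begins 61 mm behind the grasp point.
Start: joints at [1.262, 0.423, 1.63, -0, 1.089, -0.019], TCP at [0.179, 0.599, 0.234] pointing down, gripper open.
Joint ranges: [-3, 3], [-0.9, 2.11], [0.09, 2.58], [-1.31, 4.45], [0.11, 2.69], [-2.54, 2.54]. Speed limits (rad/s): [2.39, 2.39, 3.01, 3.14, 3.14, 3.14].

## Interface

Orientations are given as a unit quaternion [x, y, z, w].
In Python, from bench import arm, eyes, order gives the robot as it stands. The module is installed in compiled form; this text tells all that it offers.
- The arm moves only by the shell command python3 -m pendant 'ROWS'. ROWS is JSON, a list of rows, each a list of 3 entries, a list of its own where there are three numbers: the turn, a rotation vector about the tool's x, y, z in degrees, then the shift along the tool's x, y, z in mm, then the closure, from -1 (fully open) to 1 (shut), so that 0 is half open. A call has exactly 8 rows; each row is the pose to reach, as a shift and turn from the pose commanded when the call began, along the tool's axes at that moment; what a row does not reach only later rows make up. A row lasts 1/12 s, in which the tool goes at most 41.7 mm and 7.16 degrees, less where a joint would pass 70% of its speed; a pose out of reach is approached as far as the arm can. A call with a gripper value outside its range is refused whole. The fingers move at their own pace and stop on an object; the grip force is fixed at half the most. Time passes only in rows, so rows that repeat a pose let the fingers close, or fill a call up. It gives the time, the measured TCP pose, the force and the opening at its end, in the units of the state.
- arm.observe(): the state, without advancing time (a new reading comes with each control period).
- eyes.read_camera(name): name is "side" or "top" or "wrist"; returns a dict with "img" (480x640x3 uint8, red, green, blue), "camera_matrix" (3x3 intrinsics, pixels), "k1" (the pictures are not rectified: a ray, as slopes to the right and down, at radius r is drawn at 1 + k1 r^2 times it, then the intrinsics apply), "R" (3x3) and "t" (3): a world point X has camera coordinates R X + t; the wrist camera has in their place "tool_from_camera" (4x4, takes a point from camera to tool coordinates, whose origin is the TCP and whose axes are the tool frame's). Camera axes: x right, y down, z forward; pixel columns grow to the right and rows downward; lengths in m; the calibration is good to about 2 mm. A picture is of the moment at which its call begins: read the wrist's pose just before it. There is no depth.
- order.finish_job(): hands the job in, once; it reports no verdict.
The state is a dict: "clock": time; "joints": joint angles; "joint_vel": joint speeds; "joint_efforts": joint torques, N m; "eef_pos": TCP position; "tcp_rot": TCP orientation; "force": force on the tool from outside, world axes, zero at the start; "ft_torque": the same for the moment, N m; "width": finger opening in m.
Only numpy, scipy, OpenCV 4.12 (cv2) and the standard library are available. Lean on these libraries where they do the work, as an engineer would, in place of code of your own. Each camera call takes 0.05 s, during which the arm holds its last target. There are 200 camera calls.

## Working session

There is one attempt and no reset: what is moved stays moved. The work goes in short steps, Python scripts to look and compute and a shell command to move; the robot and the scene stay as the last step left them, time stands still between calls to the robot, and variables do not carry over. Pictures are saved under pics/ and viewed, about 8 in all and at most 12, crops included, and the job is handed in when it is done.

```bash
mkdir -p pics && cat > h.py <<'E'
import numpy as np, cv2
from bench import arm, eyes, order
from scipy.spatial.transform import Rotation as Ro
def cam(n):
    s=arm.observe(); c=eyes.read_camera(n)
    if n=="wrist":
        T=np.eye(4);T[:3,:3]=Ro.from_quat(s["tcp_rot"]).as_matrix();T[:3,3]=s["eef_pos"]
        M=np.linalg.inv(T@np.array(c["tool_from_camera"]));c["R"]=M[:3,:3];c["t"]=M[:3,3]
    c["R"]=np.array(c["R"]);c["t"]=np.array(c["t"]);c["K"]=np.array(c["camera_matrix"])
    return c
def save(c,f): cv2.imwrite(f,cv2.cvtColor(c["img"],cv2.COLOR_RGB2BGR))
def ray(c,uv):
    d=np.array([c["k1"],0,0,0],float)
    p=cv2.undistortPoints(np.array([[uv]],float),c["K"],d)[0,0]
    return -c["R"].T@c["t"], c["R"].T@np.array([p[0],p[1],1.])
def plane(c,uv,z):
    o,d=ray(c,uv); return o+d*(z-o[2])/d[2]
def two(c1,a,c2,b):
    o1,d1=ray(c1,a);o2,d2=ray(c2,b)
    s=np.linalg.lstsq(np.c_[d1,-d2],o2-o1,rcond=None)[0]
    p=o1+s[0]*d1;q=o2+s[1]*d2
    return (p+q)/2,np.linalg.norm(p-q)
def proj(c,X):
    return cv2.projectPoints(np.array([X],float),cv2.Rodrigues(c["R"])[0],c["t"],c["K"],np.array([c["k1"],0,0,0],float))[0][0,0]
E
python3 - <<'E'
from h import *
import pickle
s=arm.observe();print({k:np.round(v,3) for k,v in s.items()})
print(np.round(Ro.from_quat(s["tcp_rot"]).as_matrix(),3))
for n in("side","top","wrist"):
    c=cam(n);save(c,f"pics/{n}0.png");pickle.dump(c,open(n+"0.pkl","wb"));print(n,c["K"].round(0).tolist(),c["k1"],(-c["R"].T@c["t"]).round(3),c["R"][2].round(2))
E
```

```text
{'clock': np.float64(0.0), 'joints': array([ 1.262,  0.424,  1.631,  0.   ,  1.089, -0.019]), 'joint_vel': array([ 0.   , -0.001, -0.002, -0.002, -0.001, -0.001]), 'joint_efforts': array([ 2.0000e-03, -5.4462e+01, -2.7366e+01,  6.4000e-02,  2.3000e-02,
       -0.0000e+00]), 'eef_pos': array([0.178, 0.598, 0.233]), 'tcp_rot': array([-0.423,  0.567,  0.422,  0.567]), 'force': array([-0.607,  0.291,  0.748]), 'ft_torque': array([-0.002, -0.025, -0.047]), 'width': np.float64(0.088)}
[[-0.    -0.958  0.286]
 [-0.001  0.286  0.958]
 [-1.     0.    -0.002]]
side [[598.0, 0.0, 316.0], [0.0, 598.0, 234.0], [0.0, 0.0, 1.0]] -0.004728728583315973 [-0.365 -0.896  1.532] [ 0.49  0.5  -0.72]
top [[585.0, 0.0, 318.0], [0.0, 585.0, 237.0], [0.0, 0.0, 1.0]] -0.04783705665119286 [0.209 0.041 1.863] [ 0.2  -0.   -0.98]
wrist [[414.0, 0.0, 321.0], [0.0, 414.0, 245.0], [0.0, 0.0, 1.0]] 0.00624766587904298 [0.102 0.622 0.384] [ 0.27 -0.08 -0.96]
```

View pics/top0.png

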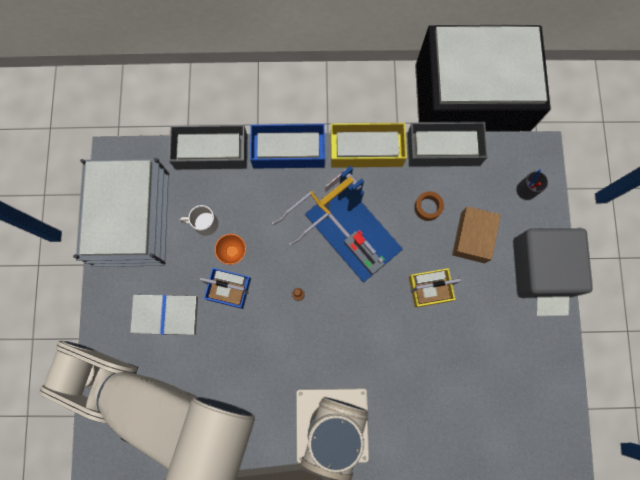

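View pics/side0.png

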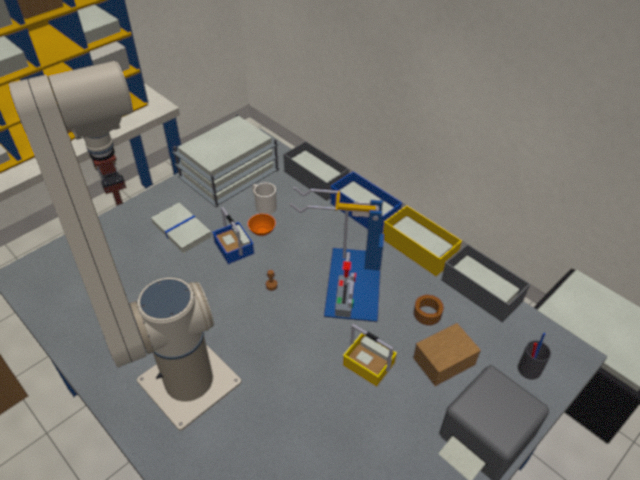

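The top view shows the fork at about (275–290, 222–243), the red lever at (358,240), the yellow basket at (432,288) and the blue one at (228,288). I'll enlarge the balance and basket in both views.

```bash
python3 - <<'E'
import cv2,numpy as np
t=cv2.imread("pics/top0.png")[165:315,265:465];s=cv2.imread("pics/side0.png")[170:390,285:405]
a=cv2.resize(t,None,fx=2.6,fy=2.6,interpolation=cv2.INTER_CUBIC) # 520x390
b=cv2.resize(s,None,fx=2.3,fy=2.3,interpolation=cv2.INTER_CUBIC)
o=np.zeros((510,800,3),np.uint8);o[:390,:520]=a;o[:506,522:522+276]=b[:506,:276];cv2.imwrite("pics/crop1.png",o)
E
```

```text
(no output)
```

View pics/crop1.png

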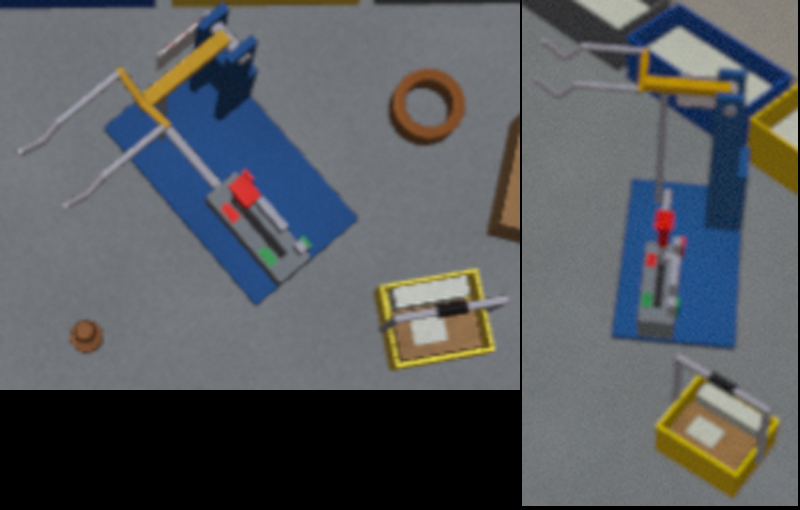

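The crop shows the plate corners at crop (105,128), (257,304) and (357,217), the red lever at (244,188), the prong dips near (40,143) and (85,195), and the sleeve at (452,308).

```bash
python3 - <<'E'
from h import *
import pickle
T=pickle.load(open("top0.pkl","rb"));S=pickle.load(open("side0.pkl","rb"))
cr=lambda u,v:(265+u/2.6,165+v/2.6); cs=lambda u,v:(285+(u-522)/2.3,170+v/2.3)
P=[plane(T,cr(*p),.012)[:2] for p in((105,128),(257,304),(357,217))]
B=np.array([[95,60],[95,-235],[265,-235]])/1000
P=np.array(P);print(P.round(4),np.linalg.norm(P[1]-P[0]),np.linalg.norm(P[2]-P[1]))
def rig(B,P):
    b=B-B.mean(0);p=P-P.mean(0)
    a=np.arctan2((b[:,0]*p[:,1]-b[:,1]*p[:,0]).sum(),(b*p).sum());R=np.array([[np.cos(a),-np.sin(a)],[np.sin(a),np.cos(a)]])
    return a,R,P.mean(0)-R@B.mean(0)
a,R,o=rig(B,P);print("bal",np.degrees(a),o,"res",((B@R.T+o-P)*1000).round(1).tolist())
def blob(c,f,roi):
    h=c["img"].astype(int);m=f(h[...,0],h[...,1],h[...,2]).astype(np.uint8)
    k=np.zeros_like(m);u,v,w,z=roi;k[v:z,u:w]=m[v:z,u:w]
    n,l,st,ce=cv2.connectedComponentsWithStats(k);i=1+st[1:,4].argmax();return ce[i],st[i]
red=lambda r,g,b:(r>150)&(g<70)&(b<70)
blk=lambda r,g,b:(r<45)&(g<45)&(b<45)
print("red",blob(T,red,(335,220,400,270)),blob(S,red,(330,250,365,290)))
a1=blob(T,blk,(415,270,455,305));a2=blob(S,blk,(350,325,395,350));print("sleeve",a1,a2)
print(two(T,a1[0],S,a2[0]),two(T,cr(452,308),S,cs(722,382)),plane(T,a1[0],.14))
# lever flange top centre approx
print("flange",two(T,cr(243,186),S,cs(664,217)))
for nm,p in(("saddle",o),("lock",None)):pass
# dips
for t,s in(((40,143),(562,57)),((85,195),(556,97))):print("dip",two(T,cr(*t),S,cs(*s)))
E
```

```text
[[ 0.6625  0.0751]
 [ 0.4386 -0.1093]
 [ 0.5453 -0.2363]] 0.29003152390582165 0.1659271129053017
bal -50.48356364514261 [0.55771031 0.11380078] res [[2.0, 3.6], [-1.7, 0.2], [-0.3, -3.9]]
red (array([358.7625, 237.575 ]), array([354, 231,  10,  13,  80], dtype=int32)) (array([346.5       , 265.34782609]), array([344, 262,   6,   8,  46], dtype=int32))
sleeve (array([438.57142857, 283.16666667]), array([434, 281,  11,   5,  42], dtype=int32)) (array([371.36363636, 336.36363636]), array([367, 334,   9,   6,  22], dtype=int32))
(array([ 0.41470415, -0.31954301,  0.14214621]), np.float64(0.002619436250025856)) (array([ 0.41440599, -0.32048375,  0.14431973]), np.float64(0.0005559225545521485)) [ 0.41604205 -0.32078873  0.14      ]
flange (array([ 0.55921984, -0.08582315,  0.13974048]), np.float64(0.0022935936452769664))
dip (array([0.58439391, 0.14062865, 0.26619031]), np.float64(5.616455108418653e-07))
dip (array([0.52780683, 0.09245315, 0.26092143]), np.float64(0.0003394512311870631))
```

```bash
python3 - <<'E'
from h import *
import pickle
T=pickle.load(open("top0.pkl","rb"));S=pickle.load(open("side0.pkl","rb"));W=pickle.load(open("wrist0.pkl","rb"))
cr=lambda u,v:(265+u/2.6,165+v/2.6); cs=lambda u,v:(285+(u-522)/2.3,170+v/2.3)
a=np.radians(-50.3);R=np.array([[np.cos(a),np.sin(a)],[-np.sin(a),np.cos(a)]]);o=np.array([.557,.115])
def show(n,t,s):
    p,e=two(T,cr(*t),S,cs(*s));print(n,(R@(p[:2]-o)*1000).round(0),(p[2]*1000).round(0),(e*1000).round(1))
show("rodtop",(165,128),(662,97));show("rodbot",(215,185),(660,195));show("crossbarL",(121,71),(645,52));show("crossbarR",(163,123),(643,86));show("columntop",(245,43),(733,75));show("flange",(243,186),(664,217))
show("tipL",(20,152),(543,42));show("tipR",(67,206),(536,82))
print(W["R"].round(2).tolist())
E
```

```text
rodtop [126. -33.] 266.0 29.7
rodbot [ 139. -104.] 153.0 16.8
crossbarL [112.  37.] 287.0 1.4
crossbarR [112. -35.] 290.0 5.6
columntop [229. -30.] 318.0 3.5
flange [ 156. -127.] 140.0 2.3
tipL [-28.  38.] 291.0 0.9
tipR [-27. -38.] 287.0 1.0
[[0.29, 0.96, -0.0], [0.92, -0.27, 0.29], [0.27, -0.08, -0.96]]
```

```bash
python3 -m pendant '[[[7,0,0],[0,0,-41],-1],[[14,0,0],[0,0,-82],-1],[[21,0,0],[-10,0,-123],-1],[[28,0,0],[-20,0,-164],-1],[[35,0,0],[-30,0,-205],-1],[[42,0,0],[-40,-20,-240],-1],[[49,0,0],[-50,-30,-270],-1],[[56,0,0],[-60,-40,-300],-1]]'
```

```text
clock: 0.82
eef_pos: [0.1307, 0.2979, 0.2937]
tcp_rot: [-0.105, 0.699, 0.105, 0.699]
force: [0.6, -0.3, 0.4]
width: 0.0874
```

```bash
python3 -m pendant '[[[0,0,0],[-9,-10,38],-1],[[0,0,0],[-18,-25,76],-1],[[0,0,0],[-27,-45,112],-1],[[0,0,0],[-36,-70,144],-1],[[0,0,0],[-45,-95,174],-1],[[0,0,0],[-54,-122,200],-1],[[0,0,0],[-62,-150,216],-1],[[0,0,0],[-66,-176,228],-1]]' && python3 -m pendant '[[[0,0,0],[0,-40,-3],-1],[[0,0,0],[0,-80,-7],-1],[[0,0,0],[0,-120,-11],-1],[[0,0,0],[0,-160,-15],-1],[[0,0,0],[0,-200,-19],-1],[[0,0,0],[0,-230,-22],-1],[[0,0,0],[0,-244,-24],-1],[[0,0,0],[0,-244,-24],-1]]' && python3 - <<'E'
from h import *
import pickle
c=cam("wrist");save(c,"pics/wrist1.png");pickle.dump(c,open("wrist1.pkl","wb"))
E
```

```text
clock: 1.48
eef_pos: [0.4035, 0.199, 0.3605]
tcp_rot: [-0.107, 0.699, 0.107, 0.699]
force: [0.5, -0.2, 0.0]
width: 0.0878
clock: 2.15
eef_pos: [0.4516, -0.0423, 0.3595]
tcp_rot: [-0.106, 0.699, 0.105, 0.699]
force: [-0.2, -0.6, 0.4]
width: 0.0879
```

View pics/wrist1.png

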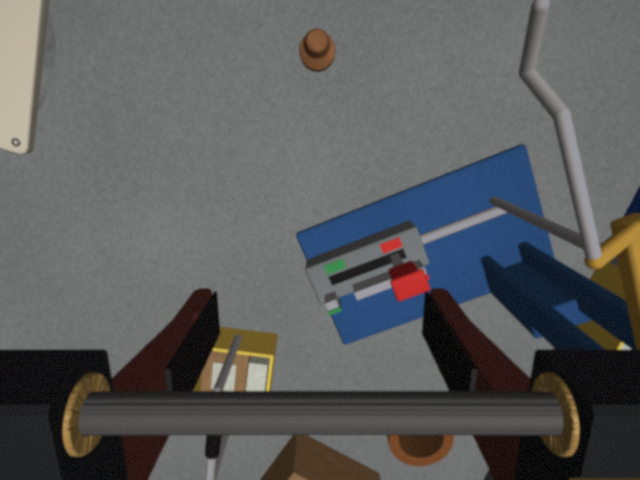

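The wrist view shows the flange at about (409,282), the plate corners at (297,234), (524,146) and (344,343), and the bolt rod lying low along y. The arm's hanging stem is near the crossbar, clear of the lever.

```bash
python3 - <<'E'
from h import *
import pickle
W=pickle.load(open("wrist1.pkl","rb"));T=pickle.load(open("top0.pkl","rb"));S=pickle.load(open("side0.pkl","rb"))
P=np.array([plane(W,p,.012)[:2] for p in((524.5,146),(297,234),(344,343))]);B=np.array([[95,60],[95,-235],[265,-235]])/1000
print(P.round(4))
b=B-B.mean(0);p=P-P.mean(0);a=np.arctan2((b[:,0]*p[:,1]-b[:,1]*p[:,0]).sum(),(b*p).sum());R=np.array([[np.cos(a),-np.sin(a)],[np.sin(a),np.cos(a)]]);o=P.mean(0)-R@B.mean(0)
print("bal",np.degrees(a),o,"res",((B@R.T+o-P)*1000).round(1).tolist())
m=cv2.inRange(W["img"],(150,0,0),(255,70,70));m[:258]=0;q=cv2.minAreaRect(cv2.findNonZero(m));print(q)
# top face: bright red
print(np.unique(W["img"][262:300,392:430].reshape(-1,3)//20*20,axis=0,return_counts=True))
cr=lambda u,v:(265+u/2.6,165+v/2.6); cs=lambda u,v:(285+(u-522)/2.3,170+v/2.3)
f=plane(W,(409,282),.140);print("flange",f,two(W,(409,282),T,cr(243,186)),two(W,(409,282),S,cs(664,217)))
print("bal coords",(R.T@(f[:2]-o)*1000).round(1))
# sleeve in wrist partially; dips: left prong bends at (527,73)
print("dipR",plane(W,(527,72),.275),R@[0,-.038]+o)
s=arm.observe();A=Ro.from_quat(s["tcp_rot"])
for t in(0,25):
  X=np.array([0,0,-1.]);Z=np.r_[R[:,0],0];Y=np.r_[R[:,1],0]
  G=Ro.from_matrix(np.c_[X,Y,Z])*Ro.from_rotvec([0,0,np.radians(t)])
  print(t,np.degrees((A.inv()*G).as_rotvec()).round(1))
print(A.as_matrix().round(3))
E
```

```text
[[ 0.6635  0.0772]
 [ 0.4392 -0.1039]
 [ 0.5426 -0.2316]]
bal -51.19916087390053 [0.55992884 0.1177141 ] res [[2.7, 4.1], [-2.9, 0.4], [0.2, -4.5]]
((411.3561706542969, 284.616455078125), (21.30149269104004, 36.516841888427734), 69.44395446777344)
(array([[  0,   0,   0],
       [  0,   0,  20],
       [  0,  20,  20],
       [  0,  20,  40],
       [ 20,   0,  20],
       [ 20,  20,  20],
       [ 20,  20,  40],
       [ 20,  20,  60],
       [ 20,  40,  60],
       [ 20,  40,  80],
       [ 20,  60, 100],
       [ 20,  60, 120],
       [ 40,  20,  40],
       [ 40,  40,  60],
       [ 40,  40,  80],
       [ 40,  60, 100],
       [ 40,  60, 120],
       [ 40,  80, 120],
       [ 60,   0,   0],
       [ 60,   0,  20],
       [ 60,  20,   0],
       [ 60,  20,  20],
       [ 60,  40,  20],
       [ 60,  40,  40],
       [ 60,  40,  80],
       [ 60,  60,  40],
       [ 60,  60,  60],
       [ 60,  60,  80],
       [ 60,  60, 100],
       [ 60,  60, 120],
       [ 60,  80,  80],
       [ 60,  80, 100],
       [ 60,  80, 120],
       [ 80,   0,   0],
       [ 80,   0,  20],
       [ 80
[... 1512 characters left out ...]
 1,
         9,   5,  10,   2,  13,  12,   5,   5,   3,   1,   1,   1,  14,
         2,   4,   2,   2,   8,   4,   3,  12,   6,  18,   3,   8,   7,
         2,   8,   2,   2,   3,   1,  14,   1,  12,  19,   4,   3,   2,
         2,   1,   1,  10,  62,   9,   5,   2,   1, 616,   1]))
flange [ 0.55220615 -0.08238771  0.14      ] (array([ 0.56322634, -0.08954051,  0.11392979]), np.float64(0.004952053524336169)) (array([ 0.5557387 , -0.08422442,  0.13831862]), np.float64(0.005960289646744392))
bal coords [ 151.1 -131.4]
dipR [0.524051   0.08950759 0.275     ] [0.53031434 0.09390272]
0 [68.4 -0.  -0. ]
25 [ 67.3 -15.   21.9]
[[-0.001 -0.296  0.955]
 [ 0.     0.955  0.296]
 [-1.     0.    -0.001]]
```

```bash
python3 -m pendant '[[[6,-1.5,2],[0,-8,6],-1],[[12.5,-2.8,4],[0,-18,12],-1],[[19,-4,6],[10,-28,18],-1],[[25,-5.5,8.2],[20,-38,25],-1],[[31,-7,10.3],[30,-48,32],-1],[[37.5,-8.3,12.4],[40,-58,40],-1],[[44,-9.7,14.4],[50,-70,48],-1],[[50,-11,16.5],[60,-82,58],-1]]' && cat >> h.py <<'E'
def goal(pos,t,a=-50.4,yawoff=0):
    """tool tilt t about jaw axis, jaw along balance x (+yawoff); print rotvec deg, shift mm in current tool axes"""
    a=np.radians(a+yawoff);Z=np.array([np.cos(a),np.sin(a),0]);X=np.array([0,0,-1.]);Y=np.cross(Z,X)
    G=Ro.from_matrix(np.c_[X,Y,Z])*Ro.from_rotvec([0,0,np.radians(t)])
    s=arm.observe();A=Ro.from_quat(s["tcp_rot"])
    print("turn",np.degrees((A.inv()*G).as_rotvec()).round(1),"shift",(A.inv().apply(np.array(pos)-s["eef_pos"])*1000).round(1),"f",np.round(s["force"],1),"j",np.round(s["joints"],2),"pos",np.round(s["eef_pos"],4),"w",round(float(s["width"]),4))
E
python3 -c "
from h import *
goal([.532,-.1035,.2017],25)"
```

```text
clock: 2.87
eef_pos: [0.5316, -0.0995, 0.2993]
tcp_rot: [0.308, 0.618, -0.092, 0.718]
force: [0.1, 0.1, 1.0]
width: 0.0879
turn [16.4 -3.8  5.4] shift [ 91.2 -34.9  -2. ] f [0.1 0.1 1. ] j [-0.38  0.17  1.86  0.37  1.02  0.02] pos [ 0.5316 -0.0995  0.2993] w 0.0879
```

```bash
python3 -m pendant '[[[5,-1.2,1.7],[20,-8,0],-1],[[10,-2.4,3.4],[40,-16,-1],-1],[[16.4,-3.8,5.4],[60,-24,-1],-1],[[16.4,-3.8,5.4],[80,-31,-2],-1],[[16.4,-3.8,5.4],[91,-35,-2],-1],[[16.4,-3.8,5.4],[91,-35,-2],-1],[[16.4,-3.8,5.4],[91,-35,-2],-1],[[16.4,-3.8,5.4],[91,-35,-2],-1]]' && python3 - <<'E'
from h import *
import pickle
goal([.558,-.082,.129],25)
c=cam("wrist");save(c,"pics/wrist2.png");pickle.dump(c,open("wrist2.pkl","wb"))
hh=cv2.cvtColor(c["img"],cv2.COLOR_RGB2HSV)
m=((hh[...,0]<5)&(hh[...,1]>150)&(hh[...,2]>90)).astype(np.uint8)
n,l,st,ce=cv2.connectedComponentsWithStats(m)
for i in range(1,n):
    if st[i,4]>60:print(st[i],ce[i].round(1),c["img"][l==i].mean(0).round(0))
E
```

```text
clock: 3.53
eef_pos: [0.5327, -0.1048, 0.2035]
tcp_rot: [0.43, 0.56, -0.155, 0.692]
force: [-0.2, 0.0, -0.4]
width: 0.0878
turn [0.4 0.1 0.1] shift [81.9 -0.5 -1.6] f [-0.2  0.  -0.4] j [-0.43  0.29  2.    0.59  0.74  0.02] pos [ 0.5327 -0.1048  0.2035] w 0.0878
[ 296  239   48   59 2535] [320.6 268.7] [216.  67.  63.]
[356 241   6  22 109] [358.9 251.4] [212.  69.  65.]
```

View pics/wrist2.png

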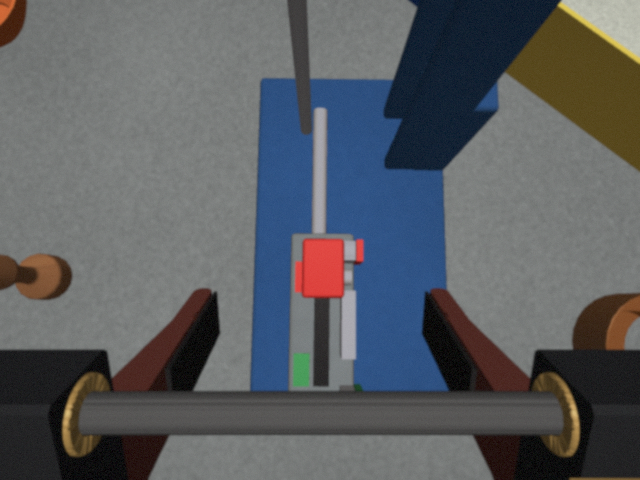

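The flange sits at (302–344, 239–297), nearly centred between the fingers, and the housing is aligned with the tool. The red notch mark is on the left at (299,276).

```bash
python3 - <<'E'
from h import *
import pickle
W=pickle.load(open("wrist2.pkl","rb"))
f=plane(W,(323,268),.140);print(f)
e=[plane(W,p,.140) for p in((302,268),(344,268),(323,240),(323,296))];print(np.linalg.norm(e[0]-e[1]),np.linalg.norm(e[2]-e[3]))
# housing edges at z=.05 and plate left/right edges -> yaw and x check
q=[plane(W,p,.012) for p in((262,80),(251,390))];d=q[0]-q[1];print("edge yaw",np.degrees(np.arctan2(d[1],d[0]))-90,q)
xt=np.array([.3256,.2692,-.906])
g=np.array([f[0],f[1],.1375]);goal(g+.008*xt,25)
E
```

```text
[ 0.5548381  -0.08660629  0.14      ]
0.0237307476292598 0.03170996189290912
edge yaw -50.84416417160025 [array([0.66260312, 0.07612601, 0.012     ]), array([ 0.44667216, -0.099706  ,  0.012     ])]
turn [0.4 0.1 0.1] shift [80.1 -1.8 -0.2] f [ 0.2 -0.5 -0.2] j [-0.43  0.29  2.    0.6   0.74  0.02] pos [ 0.5327 -0.105   0.2037] w 0.0879
```

```bash
python3 -m pendant '[[[0,0,0],[25,0,0],-1],[[0,0,0],[50,-1,0],-1],[[0,0,0],[70,-2,0],-1],[[0,0,0],[82,-2,0],-1],[[0,0,0],[82,-2,0],1],[[0,0,0],[82,-2,0],1],[[0,0,0],[82,-2,0],1],[[0,0,0],[82,-2,0],1]]' && python3 -m pendant '[[[0,0,0],[0,0,0],1],[[0,0,0],[0,0,0],1],[[0,0,0],[0,0,0],1],[[0,0,0],[0,0,0],1],[[0,0,0],[0,0,0],1],[[0,0,0],[0,0,0],1],[[0,0,0],[0,0,0],1],[[0,0,0],[0,0,0],1]]' && python3 -c "
from h import *
goal([.558,-.082,.129],25)"
```

```text
clock: 4.25
eef_pos: [0.5574, -0.0848, 0.1284]
tcp_rot: [0.43, 0.559, -0.155, 0.692]
force: [-0.2, -0.2, 0.7]
width: 0.0647
clock: 4.92
eef_pos: [0.5579, -0.0855, 0.1273]
tcp_rot: [0.43, 0.559, -0.156, 0.692]
force: [3.1, -5.2, -2.4]
width: 0.0235
turn [0.2 0.2 0.1] shift [-0.6  2.8 -2.6] f [ 3.1 -5.2 -2.4] j [-0.37  0.44  2.01  0.72  0.59 -0.08] pos [ 0.5579 -0.0855  0.1273] w 0.0235
```

```bash
python3 -m pendant '[[[0,0,0],[-4.5,2.1,0],1],[[0,0,0],[-9,4.2,0],1],[[0,0,0],[-13.6,6.3,0],1],[[0,0,0],[-18.1,8.5,0],1],[[0,0,0],[-22.7,10.6,0],1],[[0,0,0],[-25.4,11.8,0],1],[[0,0,0],[-25.4,11.8,0],1],[[0,0,0],[-25.4,11.8,0],1]]' && python3 - <<'E'
from h import *
import pickle
goal([.558,-.082,.129],25)
c=cam("wrist");pickle.dump(c,open("wrist3.pkl","wb"));s=cam("side");pickle.dump(s,open("side3.pkl","wb"))
W=c["img"][200:400,200:440];S=s["img"][220:330,290:400]
W=cv2.resize(W,None,fx=1.8,fy=1.8);S=cv2.resize(S,None,fx=3.2,fy=3.2,interpolation=cv2.INTER_CUBIC)
o=np.zeros((360,432+352,3),np.uint8);o[:,:432]=W;o[:352,432:]=S;cv2.imwrite("pics/lift.png",o[...,::-1])
E
```

```text
clock: 5.58
eef_pos: [0.5579, -0.0855, 0.1554]
tcp_rot: [0.43, 0.559, -0.156, 0.692]
force: [3.5, -4.7, -3.9]
width: 0.0234
turn [0.2 0.2 0.1] shift [24.9 -9.  -2.8] f [ 3.5 -4.7 -3.9] j [-0.37  0.39  2.    0.66  0.63 -0.01] pos [ 0.5579 -0.0855  0.1554] w 0.0234
```

View pics/lift.png

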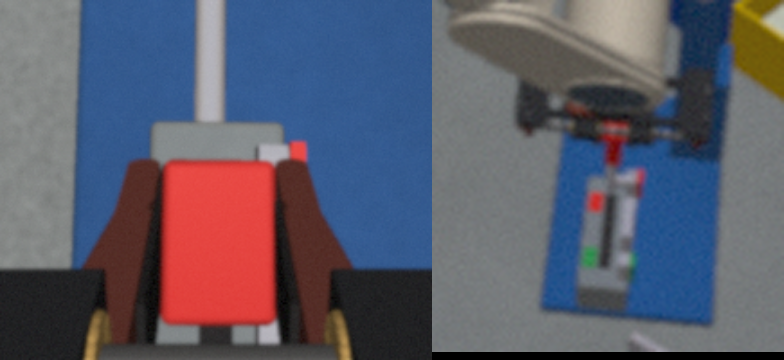

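The flange is held squarely between the fingers and the stem has clearly risen in the side view. Next is the slide.

```bash
python3 -m pendant '[[[0,0,0],[-4.2,-9.1,0],1],[[0,0,0],[-8.5,-18.1,0],1],[[0,0,0],[-12.7,-27.2,0],1],[[0,0,0],[-16.9,-36.2,0],1],[[0,0,0],[-21.1,-45.3,0],1],[[0,0,0],[-25.4,-54.4,0],1],[[0,0,0],[-29.6,-63.4,0],1],[[0,0,0],[-29.6,-63.4,0],1]]' && python3 - <<'E'
from h import *
import pickle
goal([.558,-.082,.129],25)
c=cam("wrist");pickle.dump(c,open("wrist4.pkl","wb"))
hh=cv2.cvtColor(c["img"],cv2.COLOR_RGB2HSV)
m=((hh[...,0]<5)&(hh[...,1]>150)&(hh[...,2]>150)).astype(np.uint8)
n,l,st,ce=cv2.connectedComponentsWithStats(m);i=1+st[1:,4].argmax();print(st[i],ce[i],plane(c,ce[i],.168))
c=pickle.load(open("wrist3.pkl","rb"));hh=cv2.cvtColor(c["img"],cv2.COLOR_RGB2HSV)
m=((hh[...,0]<5)&(hh[...,1]>150)&(hh[...,2]>150)).astype(np.uint8)
n,l,st,ce=cv2.connectedComponentsWithStats(m);i=1+st[1:,4].argmax();print(st[i],ce[i],plane(c,ce[i],.168))
E
```

```text
clock: 6.35
eef_pos: [0.504, -0.1297, 0.156]
tcp_rot: [0.431, 0.559, -0.155, 0.691]
force: [7.2, 1.9, -3.4]
width: 0.0237
turn [ 0.1  0.1 -0. ] shift [54.9 53.8 -2.3] f [ 7.2  1.9 -3.4] j [-0.5   0.35  2.07  0.68  0.67 -0.16] pos [ 0.504  -0.1297  0.156 ] w 0.0237
[ 290  289   62   90 5478] [320.80686382 333.6962395 ] [ 0.50126741 -0.13033642  0.168     ]
[ 290  289   63   91 5503] [320.87861167 334.67472288] [ 0.55491305 -0.08636152  0.168     ]
```

```bash
python3 -m pendant '[[[0,0,0],[4.5,-2.1,0],1],[[0,0,0],[9,-4.2,0],1],[[0,0,0],[13.6,-6.3,0],1],[[0,0,0],[18.1,-8.5,0],1],[[0,0,0],[22.7,-10.6,0],1],[[0,0,0],[25,-11.6,0],1],[[0,0,0],[25,-11.6,0],1],[[0,0,0],[25,-11.6,0],1]]' && python3 -c "
from h import *
goal([.558,-.082,.129],25)
c=cam('wrist')
hh=cv2.cvtColor(c['img'],cv2.COLOR_RGB2HSV)
m=((hh[...,0]<5)&(hh[...,1]>150)&(hh[...,2]>150)).astype(np.uint8)
n,l,st,ce=cv2.connectedComponentsWithStats(m);i=1+st[1:,4].argmax();print(st[i],ce[i],plane(c,ce[i],.14))"
```

```text
clock: 7.07
eef_pos: [0.504, -0.1296, 0.1278]
tcp_rot: [0.43, 0.559, -0.155, 0.691]
force: [4.8, 0.5, -3.3]
width: 0.0233
turn [0.2 0.1 0.1] shift [29.2 65.7 -2.1] f [ 4.8  0.5 -3.3] j [-0.5   0.41  2.08  0.74  0.62 -0.23] pos [ 0.504  -0.1296  0.1278] w 0.0233
[ 290  289   62   90 5479] [320.9151305  333.73079029] [ 0.50135273 -0.13025516  0.14      ]
```

```bash
python3 -m pendant '[[[0,0,0],[0,0,0],-1],[[0,0,0],[0,0,0],-1],[[0,0,0],[0,0,0],-1],[[0,0,0],[0,0,0],-1],[[0,0,0],[-20,0,0],-1],[[0,0,0],[-50,0,0],-1],[[0,0,0],[-80,0,0],-1],[[0,0,0],[-80,0,0],-1]]' && python3 - <<'E'
from h import *
import pickle
goal([.504,-.1296,.1278],25)
c=cam("wrist");save(c,"pics/wrist5.png");pickle.dump(c,open("wrist5.pkl","wb"))
hh=cv2.cvtColor(c['img'],cv2.COLOR_RGB2HSV)
m=((hh[...,0]<5)&(hh[...,1]>150)&(hh[...,2]>150)).astype(np.uint8)
n,l,st,ce=cv2.connectedComponentsWithStats(m);i=1+st[1:,4].argmax();print(st[i],ce[i],plane(c,ce[i],.14),plane(c,ce[i],.161))
E
```

```text
clock: 7.78
eef_pos: [0.4779, -0.1524, 0.2042]
tcp_rot: [0.43, 0.558, -0.155, 0.693]
force: [-0.0, -1.0, 0.3]
width: 0.0734
turn [0.3 0.4 0. ] shift [83.9 -0.9 -1.5] f [-0.  -1.   0.3] j [-0.57  0.25  2.06  0.6   0.78 -0.12] pos [ 0.4779 -0.1524  0.2042] w 0.0734
[ 299  234   40   57 2269] [318.49140591 262.05949758] [ 0.50133353 -0.13023524  0.14      ] [ 0.4996617  -0.13157353  0.161     ]
```

View pics/wrist5.png

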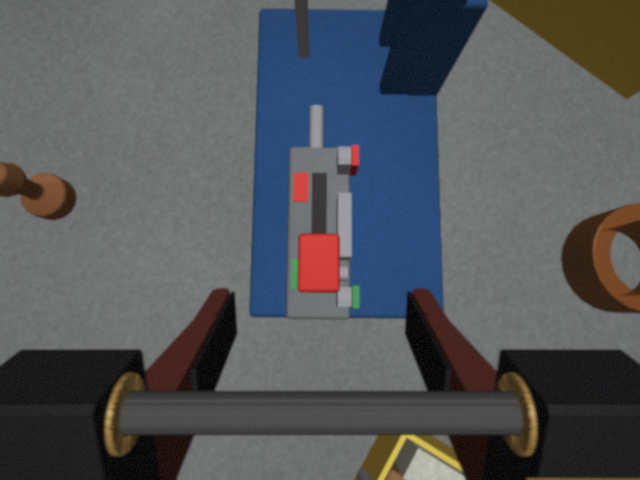

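The lever sits at the green mark at (319,262), 69 mm from its first place and at the same height, and the bolt rod is withdrawn. Next is the yellow basket.

```bash
python3 -c "
from h import *
goal([.413,-.318,.255],0,yawoff=63.6)"
```

```text
turn [-62.3  14.2 -22.1] shift [-112.9 -119.7   86.7] f [-0.3  0.6 -0.7] j [-0.57  0.25  2.06  0.61  0.78 -0.12] pos [ 0.4778 -0.1517  0.2025] w 0.0776
```

```bash
python3 -m pendant '[[[-6,1.4,-2.1],[-16,-10,5],-1],[[-12,2.7,-4.3],[-32,-25,12],-1],[[-18,4.1,-6.4],[-48,-40,25],-1],[[-24,5.5,-8.5],[-62,-55,38],-1],[[-30,6.9,-10.7],[-75,-70,50],-1],[[-36,8.2,-12.8],[-88,-85,60],-1],[[-42,9.6,-15],[-98,-100,70],-1],[[-48,11,-17.1],[-106,-110,78],-1]]' && python3 -c "
from h import *
goal([.413,-.318,.255],0,yawoff=63.6)"
```

```text
clock: 8.5
eef_pos: [0.4156, -0.3037, 0.2494]
tcp_rot: [0.039, 0.693, 0.029, 0.72]
force: [-0.4, 0.2, -0.3]
width: 0.088
turn [-14.    2.8  -5.2] shift [ -7.1 -13.7  -2.2] f [-0.4  0.2 -0.3] j [-0.71  0.26  1.84  0.11  1.08 -0.75] pos [ 0.4156 -0.3037  0.2494] w 0.088
```

```bash
python3 -m pendant '[[[-6,1.2,-2.2],[-3,-6,-1],-1],[[-12,2.4,-4.4],[-6,-12,-2],-1],[[-14,2.8,-5.2],[-7,-14,-2],-1],[[-14,2.8,-5.2],[-7,-14,-2],-1],[[-14,2.8,-5.2],[-7,-14,-2],-1],[[-14,2.8,-5.2],[-7,-14,-2],-1],[[-14,2.8,-5.2],[-7,-14,-2],-1],[[-14,2.8,-5.2],[-7,-14,-2],-1]]' && python3 - <<'E'
from h import *
import pickle
goal([.413,-.318,.255],0,yawoff=63.6)
c=cam("wrist");save(c,"pics/wrist6.png");pickle.dump(c,open("wrist6.pkl","wb"))
E
```

```text
clock: 9.17
eef_pos: [0.4135, -0.3172, 0.2557]
tcp_rot: [-0.079, 0.702, 0.08, 0.703]
force: [0.7, 0.4, 0.0]
width: 0.0877
turn [-0.3  0.1 -0.1] shift [ 0.7 -0.7 -0.6] f [0.7 0.4 0. ] j [-0.68  0.24  1.84  0.    1.06 -0.9 ] pos [ 0.4135 -0.3172  0.2557] w 0.0877
```

View pics/wrist6.png

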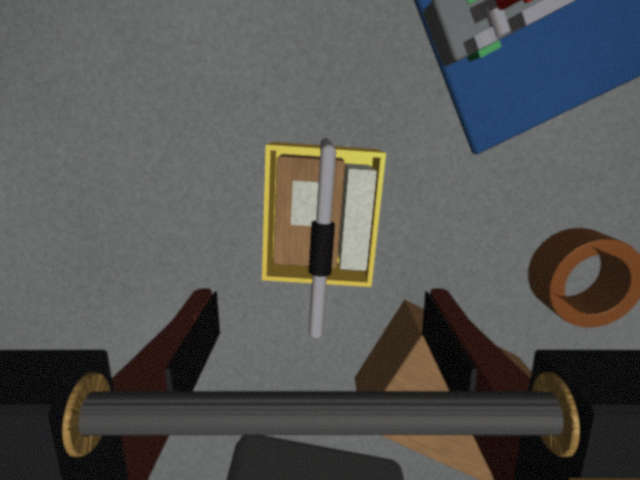

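The bail runs from (327,145) to (316,335), with the sleeve centre at (321,248). The carton lies well below fingertip height.

```bash
python3 - <<'E'
from h import *
import pickle
W=pickle.load(open("wrist6.pkl","rb"));T=pickle.load(open("top0.pkl","rb"));S=pickle.load(open("side0.pkl","rb"))
p,q=plane(W,(327,147),.14),plane(W,(316.5,333),.14);d=p-q
print("bar",np.degrees(np.arctan2(d[1],d[0])),np.linalg.norm(d),(p+q)/2)
g=plane(W,(321,248),.142);print("sleeve",g,two(W,(321,248),T,(438.6,283.2)),two(W,(321,248),S,(371.4,336.4)))
yaw=np.degrees(np.arctan2(d[1],d[0]))-90
goal([g[0],g[1],.140-.008],0,a=yaw)
E
```

```text
bar 99.8450196794018 0.1301863256272478 [ 0.41401015 -0.31763008  0.14      ]
sleeve [ 0.41389044 -0.31833049  0.142     ] (array([ 0.41561334, -0.32159549,  0.13336715]), np.float64(0.0025595614291825672)) (array([ 0.41399955, -0.31862613,  0.14112937]), np.float64(0.00011597019160432438))
turn [ 3.1  0.1 -0.1] shift [ 1.237e+02 -1.200e+00 -1.000e-01] f [ 1.2  0.6 -0.6] j [-0.68  0.24  1.84  0.    1.06 -0.91] pos [ 0.4135 -0.3173  0.2557] w 0.0878
```

```bash
python3 -m pendant '[[[3,0,0],[30,-1,0],-1],[[3,0,0],[65,-1,0],-1],[[3,0,0],[95,-1,0],-1],[[3,0,0],[115,-1,0],-1],[[3,0,0],[123,-1,0],-1],[[3,0,0],[123,-1,0],1],[[3,0,0],[123,-1,0],1],[[3,0,0],[123,-1,0],1]]' && python3 -m pendant '[[[0,0,0],[0,0,0],1],[[0,0,0],[0,0,0],1],[[0,0,0],[0,0,0],1],[[0,0,0],[0,0,0],1],[[0,0,0],[0,0,0],1],[[0,0,0],[0,0,0],1],[[0,0,0],[0,0,0],1],[[0,0,0],[0,0,0],1]]' && python3 -c "
from h import *
s=arm.observe();print(s['width'],s['force'],s['eef_pos'])"
```

```text
clock: 9.88
eef_pos: [0.4149, -0.3189, 0.1342]
tcp_rot: [-0.062, 0.703, 0.061, 0.706]
force: [-0.3, 0.0, -0.5]
width: 0.0712
clock: 10.55
eef_pos: [0.4141, -0.3182, 0.1328]
tcp_rot: [-0.061, 0.704, 0.062, 0.705]
force: [1.0, -0.2, -1.0]
width: 0.0182
0.018231125876596005 [ 1.04812997 -0.23352151 -0.9567049 ] [ 0.41405451 -0.3181826   0.13284855]
```

```bash
python3 -m pendant '[[[0,0,0],[0,0,0],1],[[0,0,0],[-4,0,0],1],[[0,0,0],[-12,0,0],1],[[0,0,0],[-24,0,0],1],[[0,0,0],[-38,0,0],1],[[0,0,0],[-50,0,0],1],[[0,0,0],[-58,0,0],1],[[0,0,0],[-60,0,0],1]]' && python3 -m pendant '[[[0,0,0],[-10,0,0],1],[[0,0,0],[-28,0,0],1],[[0,0,0],[-50,0,0],1],[[0,0,0],[-75,0,0],1],[[0,0,0],[-100,0,0],1],[[0,0,0],[-122,0,0],1],[[0,0,0],[-138,0,0],1],[[0,0,0],[-146,0,0],1]]' && python3 -c "
from h import *
s=arm.observe();print(s['width'],s['force'],s['eef_pos'],s['joints'])
goal([.38,-.05,.337],0)"
```

```text
clock: 11.22
eef_pos: [0.4144, -0.3186, 0.1945]
tcp_rot: [-0.062, 0.703, 0.061, 0.706]
force: [1.3, -1.0, -4.3]
width: 0.0152
clock: 11.88
eef_pos: [0.414, -0.3187, 0.3411]
tcp_rot: [-0.062, 0.703, 0.061, 0.706]
force: [0.3, -0.4, -3.9]
width: 0.0149
0.014872686233398527 [ 0.34341479 -0.41174274 -3.85656536] [ 0.41400071 -0.31868146  0.3411465 ] [-0.67994043  0.15489794  1.74249585  0.0020941   1.24077658 -0.85422315]
turn [60.3  0.2 -0. ] shift [  3.8 270.5  12.9] f [ 0.3 -0.4 -3.9] j [-0.68  0.15  1.74  0.    1.24 -0.85] pos [ 0.414  -0.3187  0.3411] w 0.0149
```

```bash
python3 -m pendant '[[[3,0,0],[0,10,1],1],[[8,0,0],[0,32,2],1],[[13,0,0],[0,65,4],1],[[19,0,0],[0,102,6],1],[[25,0,0],[0,140,8],1],[[31,0,0],[0,178,10],1],[[37,0,0],[0,214,11],1],[[42,0,0],[0,248,12],1]]' && python3 -c "
from h import *
goal([.39,.10,.341],0)
goal([.40,.16,.341],0)"
```

```text
clock: 12.55
eef_pos: [0.3812, -0.0702, 0.3383]
tcp_rot: [0.198, 0.679, -0.197, 0.679]
force: [1.2, 0.6, -4.6]
width: 0.0155
turn [18.  -0.  -0.1] shift [ -2.4 148.5 -83.7] f [ 1.2  0.6 -4.6] j [-0.21 -0.08  1.99  0.    1.23  0.35] pos [ 0.3812 -0.0702  0.3383] w 0.0155
turn [18.  -0.  -0.1] shift [  -2.3  204.5 -107.3] f [ 1.2  0.6 -4.6] j [-0.21 -0.08  1.99  0.    1.23  0.35] pos [ 0.3812 -0.0702  0.3383] w 0.0155
```

```bash
python3 -m pendant '[[[4,0,0],[-1,25,-14],1],[[8,0,0],[-1,50,-28],1],[[12,0,0],[-2,75,-42],1],[[16,0,0],[-2,100,-56],1],[[18,0,0],[-3,122,-69],1],[[18,0,0],[-3,138,-78],1],[[18,0,0],[-3,146,-83],1],[[18,0,0],[-3,148,-84],1]]' && python3 -c "
from h import *
goal([.474,.215,.341],0)"
```

```text
clock: 13.22
eef_pos: [0.3894, 0.099, 0.3417]
tcp_rot: [0.299, 0.641, -0.298, 0.641]
force: [-0.2, -0.4, -4.8]
width: 0.0153
turn [ 0.5 -0.  -0.1] shift [  0.8 139.4 -34.3] f [-0.2 -0.4 -4.8] j [ 0.22 -0.05  1.96  0.    1.23  1.09] pos [0.3894 0.099  0.3417] w 0.0153
```

```bash
python3 -m pendant '[[[0,0,0],[0,8,-2],1],[[0,0,0],[0,26,-6],1],[[0,0,0],[0,52,-12],1],[[0,0,0],[0,80,-20],1],[[0,0,0],[0,106,-26],1],[[0,0,0],[0,126,-31],1],[[0,0,0],[0,136,-34],1],[[0,0,0],[0,139,-34],1]]' && python3 - <<'E'
from h import *
import pickle
goal([.557,.115,.341],0)
cs={n:cam(n) for n in("wrist","side","top")};pickle.dump(cs,open("app.pkl","wb"))
for n in cs: save(cs[n],f"pics/app_{n}.png")
o=np.zeros((480,800,3),np.uint8);w=cs["wrist"]["img"]
o[:330,:440]=cv2.resize(w,(440,330));o[:360,440:]=cv2.resize(cs["side"]["img"][160:320,230:390],(360,360),interpolation=cv2.INTER_CUBIC)
cv2.imwrite("pics/app.png",o[...,::-1])
E
```

```text
clock: 13.88
eef_pos: [0.4756, 0.2137, 0.3419]
tcp_rot: [0.3, 0.64, -0.299, 0.641]
force: [0.4, 0.0, -4.2]
width: 0.0153
turn [ 0.4  0.  -0.1] shift [  0.9  -1.  127.9] f [ 0.4  0.  -4.2] j [0.4  0.15 1.74 0.   1.24 1.27] pos [0.4756 0.2137 0.3419] w 0.0153
```

View pics/app.png

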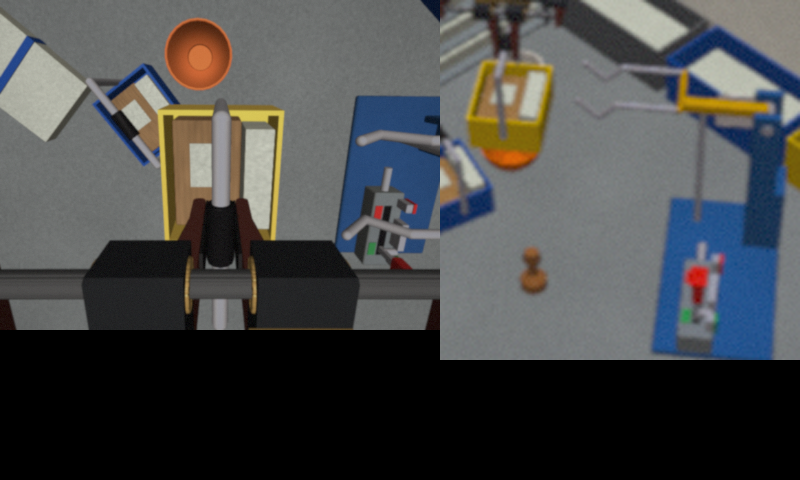

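The wrist view shows the basket straight under the gripper and the prongs at right, at (362,140) and (348,235). The side view shows the lever at the green end. I'll enlarge the fork in three views to get the dips exactly.

```bash
python3 - <<'E'
import cv2,numpy as np
w=cv2.imread("pics/app_wrist.png")[170:370,480:640];s=cv2.imread("pics/app_side.png")[175:225,285:355];t=cv2.imread("pics/app_top.png")[180:250,265:335]
o=np.zeros((600,800,3),np.uint8)
o[:500,:400]=cv2.resize(w,None,fx=2.5,fy=2.5,interpolation=cv2.INTER_CUBIC)
o[:250,410:760]=cv2.resize(s,None,fx=5,fy=5,interpolation=cv2.INTER_CUBIC)
o[250:600,410:760]=cv2.resize(t,None,fx=5,fy=5,interpolation=cv2.INTER_CUBIC)
cv2.imwrite("pics/fork.png",o)
E
```

```text
(no output)
```

View pics/fork.png

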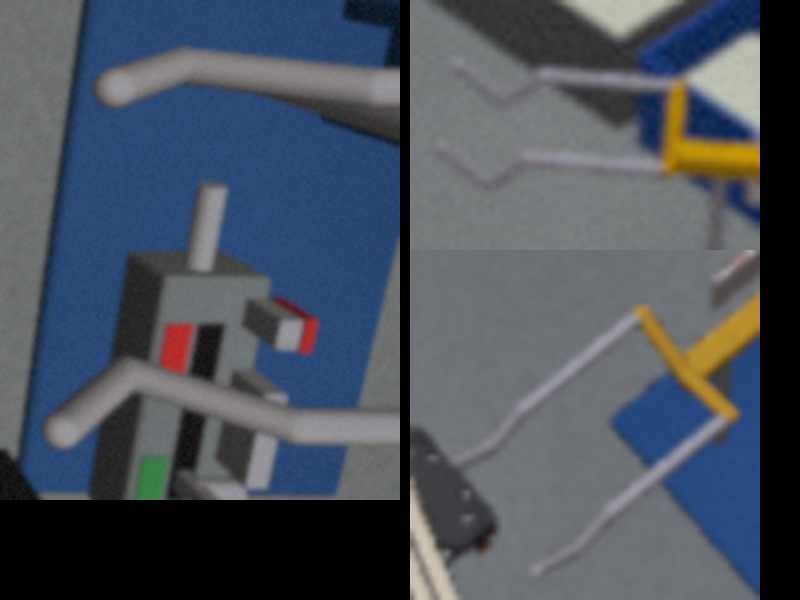

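```bash
python3 - <<'E'
from h import *
import pickle
C=pickle.load(open("app.pkl","rb"));W,S,T=C["wrist"],C["side"],C["top"]
w=lambda u,v:(480+u/2.5,170+v/2.5);s=lambda u,v:(285+(u-410)/5,175+v/5);t=lambda u,v:(265+(u-410)/5,180+(v-250)/5)
D={"Ldip":(w(187,62),s(503,99),t(497,441)),"Rdip":(w(135,372),s(489,182),t(578,548)),"Ltip":(w(113,88),s(459,65),None),"Rtip":(w(62,432),s(443,148),t(537,571)),"Lend":(None,s(541,74),t(522,410)),"Rend":(w(298,425),s(526,157),t(608,511))}
out={}
for k,(a,b,c) in D.items():
    L=[]
    for nm,x,y in(("WS",(W,a),(S,b)),("WT",(W,a),(T,c)),("ST",(S,b),(T,c))):
        if x[1] is None or y[1] is None: continue
        p,e=two(*x,*y);L.append(p);print(k,nm,(p*1000).round(1),round(e*1000,1))
    out[k]=np.mean(L,0)
for k in("Ldip","Rdip"):print(k,"planes",[(plane(c,p,.262)*1000).round(1)[:2] for c,p in zip((W,S,T),D[k])])
m=(out["Ldip"]+out["Rdip"])/2;d=out["Ldip"]-out["Rdip"];print(m,np.degrees(np.arctan2(d[1],d[0]))-90,np.linalg.norm(d))
# plate corners etc. sleeve in wrist: bar ends
E
```

```text
Ldip WS [589.  140.1 263.5] 0.3
Ldip WT [591.4 135.6 255.3] 1.3
Ldip ST [587.6 135.9 267.8] 3.6
Rdip WS [530.6  91.1 263.1] 0.7
Rdip WT [529.5  89.8 260.8] 1.5
Rdip ST [528.5  89.4 265.6] 1.6
Ltip WS [570.6 161.2 289.5] 1.5
Rtip WS [511.6 112.  289.6] 2.0
Rtip WT [510.7 111.7 288.4] 0.0
Rtip ST [511.  111.1 290.9] 1.7
Lend ST [601.9 119.4 289.7] 1.2
Rend WS [545.2  72.6 287.4] 0.2
Rend WT [544.7  72.5 287.2] 1.2
Rend ST [544.3  72.3 288. ] 0.8
Ldip planes [array([589.2, 139.4]), array([590.2, 141.3]), array([590.5, 135.2])]
Rdip planes [array([530.3,  90.4]), array([531.8,  91.9]), array([528.6,  90. ])]
[0.55943883 0.11365268 0.2626747 ] -51.761094386424816 0.07611004106209741
```

```bash
python3 -m pendant '[[[0,0,0],[6,0,0],1],[[0,0,0],[16,0,0],1],[[0,0,0],[26,0,0],1],[[0,0,0],[31,0,0],1],[[0,0,0],[31,0,3],1],[[0,0,0],[31,0,10],1],[[0,0,0],[31,0,20],1],[[0,0,0],[31,0,32],1]]' && python3 -m pendant '[[[0,0,0],[0,0,14],1],[[0,0,0],[0,0,28],1],[[0,0,0],[0,0,43],1],[[0,0,0],[0,0,58],1],[[0,0,0],[0,1,73],1],[[0,0,0],[0,1,85],1],[[0,0,0],[0,1,93],1],[[0,0,0],[0,1,96],1]]' && python3 - <<'E'
from h import *
import pickle
goal([.5585,.1155,.311],0,a=-50.3)
cs={n:cam(n) for n in("wrist","side","top")};pickle.dump(cs,open("over.pkl","wb"))
for n in cs: save(cs[n],f"pics/over_{n}.png")
o=np.zeros((480,800,3),np.uint8)
o[:330,:440]=cv2.resize(cs["wrist"]["img"],(440,330));o[:360,440:]=cv2.resize(cs["side"]["img"][160:260,265:365],(360,360),interpolation=cv2.INTER_CUBIC)
cv2.imwrite("pics/over.png",o[...,::-1])
E
```

```text
clock: 14.7
eef_pos: [0.4962, 0.1883, 0.312]
tcp_rot: [0.3, 0.64, -0.298, 0.642]
force: [-0.3, 0.6, -5.7]
width: 0.0154
clock: 15.37
eef_pos: [0.5586, 0.1146, 0.3114]
tcp_rot: [0.3, 0.64, -0.299, 0.641]
force: [-0.3, -0.2, -4.0]
width: 0.0151
turn [ 0.2  0.  -0.1] shift [ 0.4  0.5 -0.8] f [-0.3 -0.2 -4. ] j [0.18 0.26 1.68 0.   1.2  1.06] pos [0.5586 0.1146 0.3114] w 0.0151
```

View pics/over.png

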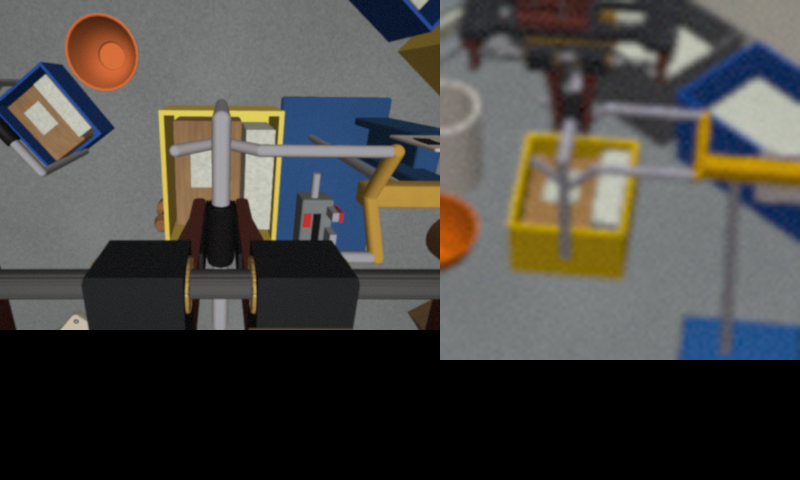

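The bail passes right over the V of the prong, at wrist (220,143) and side (566,185), and the rim is below the prongs. Lowering now.

```bash
python3 -m pendant '[[[0,0,0],[4,0,0],1],[[0,0,0],[12,0,0],1],[[0,0,0],[20,0,0],1],[[0,0,0],[27,0,0],1],[[0,0,0],[32,0,0],1],[[0,0,0],[36,0,0],1],[[0,0,0],[38,0,0],1],[[0,0,0],[40,0,0],1]]' && python3 -m pendant '[[[0,0,0],[2.5,0,0],1],[[0,0,0],[5,0,0.5],1],[[0,0,0],[7.5,0,0.5],1],[[0,0,0],[10,0,1],1],[[0,0,0],[12.5,0,1],1],[[0,0,0],[15,0,1],1],[[0,0,0],[15,0,1],1],[[0,0,0],[15,0,1],1]]' && python3 -m pendant '[[[0,0,0],[2.5,0,0],1],[[0,0,0],[5,0,0.5],1],[[0,0,0],[7.5,0,0.5],1],[[0,0,0],[10,0,1],1],[[0,0,0],[12.5,0,1],1],[[0,0,0],[15,0,1],1],[[0,0,0],[15,0,1],1],[[0,0,0],[15,0,1],1]]'
```

```text
clock: 16.18
eef_pos: [0.5578, 0.1159, 0.2712]
tcp_rot: [0.3, 0.64, -0.299, 0.641]
force: [-0.5, -0.1, -4.1]
width: 0.0151
clock: 16.85
eef_pos: [0.5583, 0.1153, 0.2564]
tcp_rot: [0.3, 0.64, -0.299, 0.641]
force: [-0.7, 3.3, -2.8]
width: 0.0156
clock: 17.52
eef_pos: [0.5585, 0.115, 0.2412]
tcp_rot: [0.3, 0.641, -0.298, 0.641]
force: [-4.1, 5.2, -3.5]
width: 0.0153
```

```bash
python3 -m pendant '[[[0,0,0],[0,0,-1],1],[[0,0,0],[0,0,-2],1],[[0,0,0],[0,0,-3],1],[[0,0,0],[0,0,-3],1],[[0,0,0],[0,0,-3],1],[[0,0,0],[0,0,-3],1],[[0,0,0],[0,0,-3],1],[[0,0,0],[0,0,-3],1]]' && python3 - <<'E'
from h import *
import pickle
s=arm.observe();print(s["force"],s["ft_torque"])
cs={n:cam(n) for n in("wrist","side")};pickle.dump(cs,open("sink.pkl","wb"))
# prong straight part in the side view: yellow crossbar location vs before
for f in("over.pkl","sink.pkl"):
    im=pickle.load(open(f,"rb"))["side"]["img"]
    h=cv2.cvtColor(im,cv2.COLOR_RGB2HSV);m=((h[...,0]>18)&(h[...,0]<26)&(h[...,1]>180)&(h[...,2]>150)).astype(np.uint8);m[:180]=0;m[215:]=0;m[:,:330]=0;m[:,375:]=0
    n,l,st,ce=cv2.connectedComponentsWithStats(m);i=1+st[1:,4].argmax();print(f,st[i],ce[i])
E
```

```text
clock: 18.18
eef_pos: [0.558, 0.116, 0.2419]
tcp_rot: [0.3, 0.64, -0.299, 0.642]
force: [1.7, -5.1, -1.9]
width: 0.0153
[ 1.71035297 -5.1010257  -1.85467617] [-0.85543426 -0.33804064 -0.01557363]
over.pkl [336 193  39  16 159] [351.94968553 204.87421384]
sink.pkl [335 195  40  17 178] [352.12359551 206.71910112]
```

```bash
python3 -m pendant '[[[0,0,0],[0,0,1.5],1],[[0,0,0],[2,0,1.5],1],[[0,0,0],[4,0,1.5],1],[[0,0,0],[6,0,1.5],1],[[0,0,0],[8,0,1.5],1],[[0,0,0],[8,0,1.5],1],[[0,0,0],[8,0,1.5],1],[[0,0,0],[8,0,1.5],1]]' && python3 -c "
from h import *
s=arm.observe();print(s['force'],s['ft_torque'],(s['force'][0]*.64-s['force'][1]*.77))"
```

```text
clock: 18.95
eef_pos: [0.5584, 0.1155, 0.2336]
tcp_rot: [0.3, 0.64, -0.298, 0.641]
force: [1.8, -2.4, -1.1]
width: 0.0153
[ 1.80260767 -2.44702939 -1.13302814] [-0.41478513 -0.20768992 -0.05218701] 3.0378815367354077
```

```bash
python3 -m pendant '[[[0,0,0],[1.5,0,0.3],1],[[0,0,0],[3,0,0.6],1],[[0,0,0],[4.5,0,0.8],1],[[0,0,0],[6,0,1],1],[[0,0,0],[7.5,0,1],1],[[0,0,0],[7.5,0,1],1],[[0,0,0],[7.5,0,1],1],[[0,0,0],[7.5,0,1],1]]' && python3 - <<'E'
from h import *
import numpy as np
F=[]
for i in range(4):
    s=arm.observe();F.append(np.r_[s['force'],s['ft_torque']]);eyes.read_camera("top")
F=np.array(F);print(F.mean(0).round(2),F.std(0).round(2),F[:,0]*.64-F[:,1]*.77)
E
```

```text
clock: 19.62
eef_pos: [0.5588, 0.1149, 0.2261]
tcp_rot: [0.3, 0.64, -0.298, 0.641]
force: [1.5, 0.0, -1.3]
width: 0.0156
[ 1.05  0.56 -0.98 -0.01  0.06 -0.04] [0.27 0.47 0.4  0.04 0.03 0.05] [ 0.90982552 -0.06236921  0.33106357 -0.22058195]
```

```bash
python3 -m pendant '[[[0,0,0],[1.5,0,0],1],[[0,0,0],[3,0,0.3],1],[[0,0,0],[4.5,0,0.3],1],[[0,0,0],[6,0,0.5],1],[[0,0,0],[7.5,0,0.7],1],[[0,0,0],[7.5,0,0.7],1],[[0,0,0],[7.5,0,0.7],1],[[0,0,0],[7.5,0,0.7],1]]' && cat > avg.py <<'E'
from h import *
F=[]
for i in range(5):
    s=arm.observe();F.append(np.r_[s['force'],s['ft_torque']]);eyes.read_camera("top")
F=np.array(F);print(F.mean(0).round(2),F.std(0).round(2),(F[:,0]*.64-F[:,1]*.77).mean())
E
python3 avg.py
```

```text
clock: 20.48
eef_pos: [0.5593, 0.1142, 0.2186]
tcp_rot: [0.3, 0.64, -0.299, 0.641]
force: [1.0, -0.4, 0.2]
width: 0.0153
[ 0.36  0.23  0.22 -0.06  0.04 -0.06] [0.43 0.42 0.43 0.03 0.02 0.02] 0.05257976548500125
```

Sleeve load is about zero, so the arm carries the basket. One more averaged check that it is still, then a slow opening.

```bash
python3 -m pendant '[[[0,0,0],[0,0,0],0.6],[[0,0,0],[0,0,0],0.55],[[0,0,0],[0,0,0],0.5],[[0,0,0],[0,0,0],0.4],[[0,0,0],[0,0,0],0.3],[[0,0,0],[0,0,0],0.2],[[0,0,0],[0,0,0],0.1],[[0,0,0],[0,0,0],0]]' && python3 -m pendant '[[[0,0,0],[0,0,0],0],[[0,0,0],[0,0,0],0],[[0,0,0],[0,0,0],0],[[0,0,0],[0,0,0],0],[[0,0,0],[0,0,0],0],[[0,0,0],[0,0,0],0],[[0,0,0],[0,0,0],0],[[0,0,0],[0,0,0],0]]' && python3 avg.py && python3 - <<'E'
from h import *
import pickle
cs={n:cam(n) for n in("wrist","side")};pickle.dump(cs,open("rel.pkl","wb"))
o=np.zeros((360,800,3),np.uint8)
o[:330,:440]=cv2.resize(cs["wrist"]["img"],(440,330));o[:360,440:]=cv2.resize(cs["side"]["img"][160:260,265:365],(360,360),interpolation=cv2.INTER_CUBIC)
cv2.imwrite("pics/rel.png",o[...,::-1])
E
```

```text
clock: 21.4
eef_pos: [0.5593, 0.1142, 0.2186]
tcp_rot: [0.3, 0.64, -0.299, 0.641]
force: [0.2, -0.3, -0.8]
width: 0.042
clock: 22.07
eef_pos: [0.5593, 0.1142, 0.2186]
tcp_rot: [0.3, 0.64, -0.299, 0.641]
force: [0.1, 0.2, -0.1]
width: 0.0444
[-0.19 -0.05 -0.41 -0.07  0.13  0.  ] [0.31 0.44 0.3  0.03 0.04 0.04] -0.07859272890093857
```

View pics/rel.png

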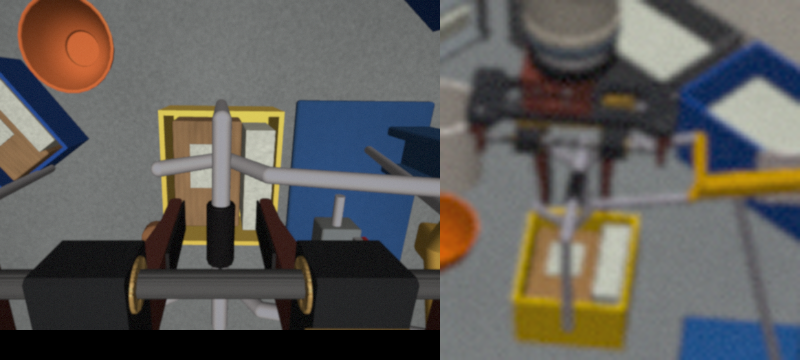

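The bail rests in both Vs with the sleeve free between the open fingers, and the prongs are tilted down. Retracting straight up.

```bash
python3 -m pendant '[[[0,0,0],[-5,0,0],0],[[0,0,0],[-15,0,0],0],[[0,0,0],[-30,0,0],0],[[0,0,0],[-50,0,0],0],[[0,0,0],[-75,0,0],0],[[0,0,0],[-105,0,0],0],[[0,0,0],[-135,0,0],0],[[0,0,0],[-165,0,0],0]]' && python3 -m pendant '[[[0,0,0],[-20,0,0],0],[[0,0,0],[-30,0,0],0],[[0,0,0],[-30,0,0],0],[[0,0,0],[-30,0,0],0],[[0,0,0],[-30,0,0],0],[[0,0,0],[-30,0,0],0],[[0,0,0],[-30,0,0],0],[[0,0,0],[-30,0,0],0]]' && python3 - <<'E'
from h import *
import pickle
R=pickle.load(open("rel.pkl","rb"))["side"]["img"];T0=pickle.load(open("top0.pkl","rb"))
blk=[];a=cam("side");pickle.dump(a,open("fin1.pkl","wb"))
for i in range(10):eyes.read_camera("top")
b=cam("side");t=cam("top");pickle.dump((b,t),open("fin2.pkl","wb"))
roi=(slice(180,275),slice(280,375))
dif=lambda p,q:np.abs(p[roi].astype(int)-q[roi]).mean().round(2)
print("side a-b",dif(a["img"],b["img"]),"rel-b",dif(R,b["img"]))
def yb(im):
    h=cv2.cvtColor(im,cv2.COLOR_RGB2HSV);m=((h[...,0]>24)&(h[...,0]<33)&(h[...,1]>150)&(h[...,2]>90)).astype(np.uint8);m[:200]=0;m[260:]=0;m[:,:282]=0;m[:,330:]=0
    y,x=np.nonzero(m);return x.mean().round(2),y.mean().round(2),x.min(),x.max(),y.min(),y.max(),len(x)
for im in(R,a["img"],b["img"]):print(yb(im))
for nm,(u,v,w,z) in dict(blue=(200,265,255,312),bowl=(210,230,250,268),stamp=(285,283,310,305),tape=(410,188,450,225),carton=(450,200,505,265)).items():
    print(nm,np.abs(T0["img"][v:z,u:w].astype(int)-t["img"][v:z,u:w]).mean().round(1))
o=np.zeros((400,800,3),np.uint8);o[:400,:400]=cv2.resize(t["img"][165:315,195:345],(400,400));o[:400,400:]=cv2.resize(b["img"][170:320,270:420],(400,400));cv2.imwrite("pics/fin.png",o[...,::-1])
s=arm.observe();print(s["clock"],s["force"],s["eef_pos"])
E
```

```text
clock: 23.08
eef_pos: [0.5587, 0.114, 0.3861]
tcp_rot: [0.3, 0.64, -0.298, 0.641]
force: [1.4, 0.5, 0.0]
width: 0.0435
clock: 23.75
eef_pos: [0.5586, 0.114, 0.4125]
tcp_rot: [0.299, 0.641, -0.299, 0.641]
force: [0.3, 0.4, 0.3]
width: 0.0439
side a-b 2.38 rel-b 8.64
(np.float64(300.8), np.float64(238.45), np.int64(286), np.int64(318), np.int64(220), np.int64(255), 64)
(np.float64(299.35), np.float64(238.85), np.int64(286), np.int64(318), np.int64(220), np.int64(255), 60)
(np.float64(299.54), np.float64(235.65), np.int64(286), np.int64(319), np.int64(220), np.int64(253), 63)
blue 4.5
bowl 4.2
stamp 76.8
tape 4.0
carton 4.2
24.4 [-1.2435433   0.20490169  0.6342858 ] [0.55891088 0.1140713  0.41362482]
```

```bash
python3 - <<'E'
from h import *
import pickle
S0=pickle.load(open("side0.pkl","rb"))["img"].astype(int);a=pickle.load(open("fin1.pkl","rb"))["img"].astype(int);b=pickle.load(open("fin2.pkl","rb"))[0]["img"].astype(int)
D=lambda p,q,u,v,w,z:np.abs(p[v:z,u:w]-q[v:z,u:w]).mean().round(2)
print("basket a-b",D(a,b,282,200,330,262),"static a-b",D(a,b,100,300,150,360),"static 0-b",D(S0,b,60,300,110,360))
for n,r in dict(stamp=(262,267,281,293),blue=(212,205,256,262),bowl=(246,212,278,237),mug=(250,180,280,212),tape=(410,292,447,326),carton=(412,325,482,384),bundle=(150,202,212,250)).items():print(n,D(S0,b,*r))
for im in(a,b):
    m=((im[...,0]>150)&(im[...,1]<70)&(im[...,2]<70)).astype(np.uint8);m[:255]=0;m[320:]=0;m[:,:330]=0;m[:,365:]=0
    n,l,st,ce=cv2.connectedComponentsWithStats(m);i=1+st[1:,4].argmax();print("lever",st[i],ce[i].round(1))
c=cam("side");print("predicted flange home/at 21mm", proj(c,[.5013,-.1302,.13]),proj(c,[.5013,-.1302,.151]));s=arm.observe();print(s["clock"])
print("basket now",D(b,c["img"].astype(int),282,200,330,262))
E
```

```text
basket a-b 2.13 static a-b 2.13 static 0-b 5.85
stamp 5.01
blue 5.19
bowl 4.51
mug 5.45
tape 4.9
carton 5.03
bundle 12.31
lever [340 279   9   8  62] [344.  282.5]
lever [340 279   9   8  61] [343.9 282.5]
predicted flange home/at 21mm [344.30314457 284.31858357] [344.55708542 279.85722769]
24.45
basket now 2.12
```

```bash
python3 - <<'E'
from h import *
import pickle
T0=pickle.load(open("top0.pkl","rb"))["img"].astype(int);t=pickle.load(open("fin2.pkl","rb"))[1]["img"].astype(int)
for r in((128,292,200,338),(100,250,128,290),(180,205,216,232)):
    u,v,w,z=r;print(np.abs(T0[v:z,u:w]-t[v:z,u:w]).mean().round(1))
def e(im):
    m=((im[...,2]-im[...,0]>60)).astype(np.uint8);m[:292]=0;m[338:]=0;m[:,:150]=0;m[:,180:]=0;y,x=np.nonzero(m);return x.mean().round(2),y.mean().round(2),len(x)
print(e(T0),e(t))
order.finish_job()
E
```

```text
6.0
4.6
5.1
(np.float64(162.76), np.float64(314.32), 136) (np.float64(162.74), np.float64(314.42), 133)
the job is handed in; nothing more can be done
```

The yellow basket is hanging by its bail in the fork's dips, the balance is unlocked, and the job was handed in at about 24.5 s. No verdict was reported.

- **Lever:** I lifted the red lever by its flange, slid it about 69 mm and lowered it into the notch at the green mark. From above, its flange was at the fully-home position. The last side view also fits fully home better than riding on the teeth, by about 2 px.
- **Basket:** I carried it in from the fork's open side, lowered it over the dips, and kept lowering until the force on the gripper averaged about zero (0.2 N). That was about 49 mm of sink, at the top end of the range you gave. I then opened the fingers slowly and moved straight up about 195 mm. Afterwards pictures half a second apart showed the basket region changing no more than the image noise.
- **Side force:** During lowering the bail pushed sideways on the gripper with up to about 7 N. I corrected this with shifts of a millimetre or so, and it was near zero before release.
- **Other things:** The blue basket, bowl, mug, carton and tape roll matched their starting pictures. Two checks disagreed at first:
  - **Stamp:** it could not be compared from the top camera, presumably because the robot arm was in the way. It matched in the side view.
  - **Letter bundle:** it differed in the side view. In the top view its band had not moved.
- **Not checked by eye:** The 12-picture viewing limit was reached, so the final state was checked by measurement only.

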